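# Clamp the loaded tube tray in its dock

### The job

Push the loaded foam tube tray along its dock until it is flush against the back fence, then push the clamp's lever inward (towards the tray), over its dead point, until it snaps into lock and the clamp foot presses on the tray. Only push with the fingertips: lift nothing, and leave the bottle, the dropper and the small box where they stand.

Things in the scene. Friction and masses are not known exactly. Their poses are not given: they have to be found in the camera images.
- dock: fixed aluminium plate, 240 x 320 x 10 mm, on the desk. Origin at desk level in the middle of the tray's track; x along the track to the back fence (away from the robot), y left, the clamp is on the right (-y), z up. Plate from x -118 to +122, y -187 to +133 mm, top at z 10 mm. Two white side rails, 12 mm high above the plate, 205 mm long, inner faces at y +-100 mm.
- fence_mid (a point): middle of the inner face of the back fence, a fixed white bar, y -100 to +100 mm, top 30 mm above the plate; this point is at dock x 102, y 0, z 25 mm. The tray's far face must touch it.
- tray: loose white foam tray, 188 x 144 x 31 mm, about 0.25 kg, on the plate between the rails; five purple-capped tubes are fixed in a row along its far side (tops 91 mm above its underside). Origin at the centre of its underside; its x is the long side (along dock y), its y points along dock -x, to the robot. Home: origin at dock x +30 mm, 30 to 50 mm beyond the start.
- tray_face (a point): middle of the tray's near long face (the one to push), 15 mm above its underside. At home it lies at dock x -42 mm, when the far face touches the fence.
- clamp_pivot (a point): lever pivot, fixed at dock x 35, y -148, z 50 mm; axis along dock x. Its steel bracket spans dock x 5 to 65, y -179 to -111 mm, up to z 65 mm.
- lever_tip (a point): outer end of the lever's black paddle grip (30 mm wide along dock x, 14 mm thick, the outer 52 mm of the lever), on its centre line, 95 mm from the pivot. Open, the lever leans outward (right): tip at dock x 35, y -225, z 105 mm. It swings up and inward (to dock +y), over the bracket.
- clamp_lever (a joint): lever angle: 0 open (0.95 rad outward from upright), 0.95 upright, 1.05 locked at its stop (0.1 rad inward of upright). A spring resists (about 0.45 N m, 5 to 9 N at the tip) until the dead point at 0.6; past it the lever snaps to 1.05 by itself, short of it the lever springs back to 0. The clamp arm comes down with it.
- clamp_pad: black rubber clamp foot, 16 mm across, on a sprung stem at the end of the 78 mm clamp arm (pivot at dock x 35, y -125, z 54 mm). Open, the arm stands nearly upright, top at about z 135 mm; locked, it lies level over the tray and the foot presses on its top with about 2 N. Origin in the arm's end, 15 mm above the foot's underside when locked.
- strip_bottle: bystander: upright test strip bottle with black cap, 50 mm diameter, 133 mm high, in front of and right of the dock; origin at the centre of its underside.
- teal_box: bystander: small box, 66 x 70 x 46 mm, in front of and right of the dock; origin at the centre of its underside.
- dropper: bystander: small white dropper bottle, 26 mm diameter, 62 mm high, in front of and right of the dock; origin at the centre of its underside.

How it is judged:
By the outcome, as a careful person would: the job done as asked, in the order asked, and still so for the second after the job is handed in, with the robot touching nothing.
It also fails if it takes over 43 s, if anything falls off the work surface, if the arm or the gripper's body presses on something with over 40 N, if the wrist force passes 120 N, or if a joint passes its speed limit or range.

### The arm

A 6-joint arm with a two-finger parallel gripper is mounted at the origin on a cart in front of the work surface, level with it; the furniture and walls round the work are solid. World frame = base frame: x ahead of the robot, y to its left, z up, the work surface at z = 0. Lengths are in mm, angles in rad, forces in N, time in s.
With the tool pointing down it reaches from about 350 to 800 mm from the base axis. Payload 7.3 kg.
Tool frame: the origin (TCP) lies between the finger pads; the fingertips stand 19 mm ahead of it and the grasp point (between the pads) is the TCP; z points along the fingers, y is the line along which they close (so a half turn about z gives the same grasp; the last joint's range is limited). The gripper opens to 85 mm and grips with 20 to 120 N. Pads are 22 mm wide; open, the fingers measure 114 mm over their backs; the gripper's body (76 mm by 85 mm) begins 54 mm behind the grasp point. The pads swing forward as they close: fully open they stand 13 mm farther back than shut.
Start: joints at [-1.273, 0.342, 1.524, -0, 1.275, -0.146], TCP at [225.445, -474.149, 250.322] pointing down, gripper open.
Joint ranges: [-2.53, 2.53], [-0.77, 2.02], [0.04, 2.7], [-1, 4.14], [0.28, 2.66], [-3.11, 3.11]. Speed limits (rad/s): [2.57, 2.57, 3.14, 3.14, 3.14, 3.14].

### API

Orientations are given as a 3x3 rotation matrix whose columns are the frame's x, y, z axes.
In Python, from bench import robot gives the robot as it stands.
- The arm moves only by the tool play_rows, never from a script. Its argument "rows" is a list of rows, each a list of 3 entries, a list of its own where there are three numbers: the turn, a rotation vector about the world's x, y, z in units of 8 degrees (1.0 is 8 degrees), then the shift along the world's x, y, z in units of 40 mm (1.0 is 40 mm), then the finger opening in mm, from 0 to 85.4. In form: [[[ax, ay, az], [dx, dy, dz], claw], ...]. A call has 1 to 12 rows; each row shifts and turns the commanded pose from where the row before left it; what a row does not reach is not made up. A row lasts 1/8 s, in which the tool goes at most 62.5 mm and 10.7 degrees, less where a joint would pass 70% of its speed; a pose out of reach is approached as far as the arm can. A call is refused whole if a number of a shift passes 1 or a number of a turn 1, either way. A call with a gripper value outside its range is refused whole. The fingers move at their own pace and stop on an object; "force" is the grip in N (left out, the last holds). Time passes only in rows, so rows that do not move let the fingers close. It gives the time, the measured TCP pose, the force, the opening and the grip force at its end, in the units of the state.
- robot.observe(): the state, without advancing time (a new reading comes with each control period).
- robot.get_image(name): name is "scene" or "top"; returns the picture (480x640x3 uint8, red, green, blue); there is no depth.
- robot.camera_params(name): a dict with "fx", "fy", "cx", "cy" (pixels), "R" (3x3) and "t" (3): a world point X has camera coordinates R X + t. Camera axes: x right, y down, z forward; pixel columns grow to the right and rows downward; lengths in mm; the calibration is good to about 2 mm. A picture is of the moment at which its call begins. camera_params takes no time and is no camera call.
- robot.job_done(): hands the job in; it is judged then, once.
The state is a dict: "time": time; "q": joint angles; "qvel": joint speeds; "joint_torque": joint torques, N m; "tool_pos": TCP position; "ee_rot": TCP orientation; "contact_force": force on the tool from outside, world axes, zero at the start; "ft_torque": the same for the moment, N m; "opening": opening from 0.0 (shut) to 1.0 (fully open); "grip_force": force on a finger pad.
Only numpy, scipy, OpenCV 4.12 (cv2) and the standard library are available. Lean on these libraries where they do the work, as an engineer would, in place of code of your own. Each camera call takes 0.05 s, during which the arm holds its last target. There are 200 camera calls.

## Working session

There is one attempt and no reset: what is moved stays moved. The work goes in short steps, Python scripts to look and compute and a tool call to move; the robot and the scene stay as the last step left them, time stands still between calls to the robot, and variables do not carry over. Pictures are saved under pics/ and viewed, at most 10 in all, crops included, and the job is handed in when it is done.

Besides the shell and the picture viewer there is one more tool, called after "Emit:" as name([rows], argument=value, ...), one row to a line, values as JSON. play_rows: Moves the arm, as the interface text tells. Its arguments: {"type":"object","properties":{"rows":{"type":"array","items":{"type":"array"}},"force":{"type":"number"}},"required":["rows"]}

```bash
mkdir -p pics
python3 - <<'E'
from bench import robot
import cv2,numpy as np
for n in("scene","top"):
    cv2.imwrite(f"pics/{n}0.png",robot.get_image(n)[:,:,::-1]); p=robot.camera_params(n)
    print(n,p["fx"],p["cx"],p["cy"],np.round(p["R"],3).tolist(),np.round(p["t"]), np.round(-np.array(p["R"]).T@p["t"]))
s=robot.observe();print(s["time"],s["tool_pos"],np.round(s["ee_rot"],3).tolist(),s["opening"])
E
```

```text
scene 517.060728466902 319.20145983447657 244.9401827895193 [[0.982, -0.188, 0.012], [-0.134, -0.744, -0.655], [0.132, 0.641, -0.756]] [-557.    7. 1281.] [ 378. -921.  979.]
top 496.19232317834644 310.7080119255097 237.58220723339429 [[-0.019, -1.0, -0.006], [-0.996, 0.02, -0.082], [0.082, 0.004, -0.997]] [-164.  541. 1012.] [ 453. -179. 1052.]
0.1 [ 225.35226658 -473.79510275  249.67223446] [[0.903, 0.429, -0.0], [0.429, -0.903, 0.001], [0.0, -0.001, -1.0]] 0.9943487239544418
```

View pics/scene0.png

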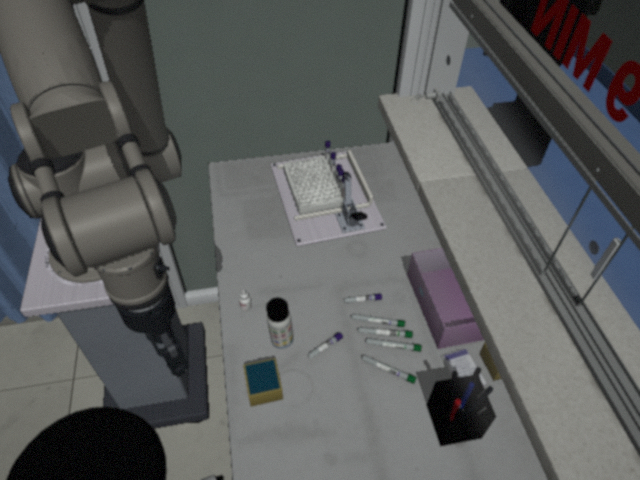

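View pics/top0.png

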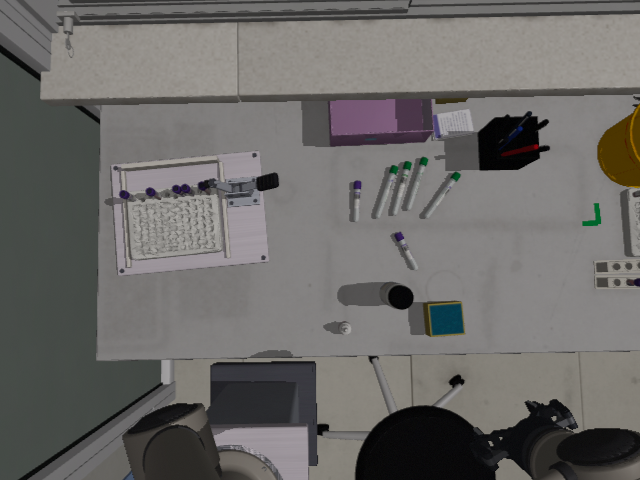

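The dock is at upper left of the top view (about px 112–270, 152–275). The lever grip is at about (267, 182). The bystanders stand well right of and in front of the dock. Next I'll enlarge both dock regions.

Run:
```python
import cv2
a=cv2.imread("pics/top0.png")[140:290,95:295]; cv2.imwrite("pics/topc.png",cv2.resize(a,None,fx=4,fy=4,interpolation=cv2.INTER_CUBIC))
a=cv2.imread("pics/scene0.png")[130:250,255:415]; cv2.imwrite("pics/scenec.png",cv2.resize(a,None,fx=5,fy=5,interpolation=cv2.INTER_CUBIC))
```

```text
(no output)
```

View pics/topc.png

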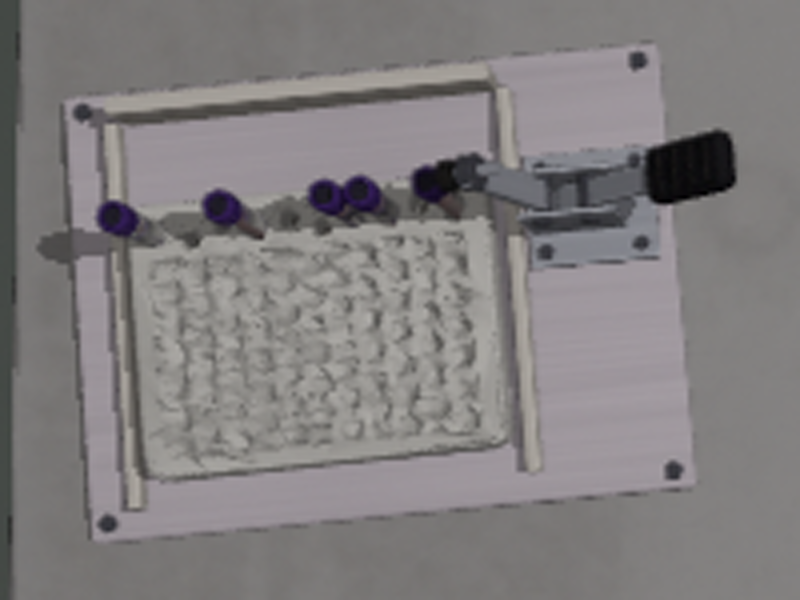

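View pics/scenec.png

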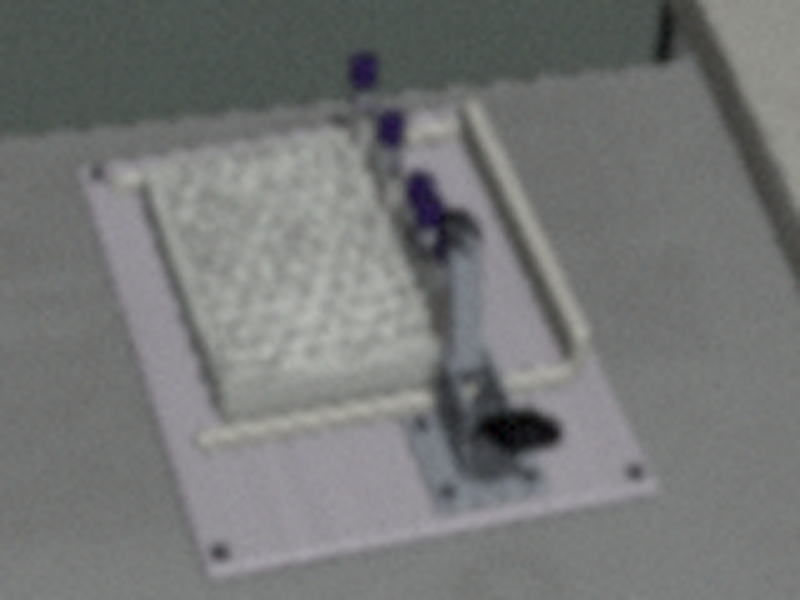

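Top crop: plate corners at about (65,102), (657,43), (692,487) and (95,541). The tray's near top edge runs (148,478)–(508,443), and the grip's end is at about (735,165). The tray is about 40 mm short of the fence.

```bash
cat > h.py <<'E'
import numpy as np
from scipy.optimize import least_squares
from bench import robot
P={n:robot.camera_params(n) for n in("top","scene")}
def proj(n,X):
    p=P[n];c=np.asarray(X)@np.array(p["R"]).T+p["t"]
    return c[:,:2]/c[:,2:]*[p["fx"],p["fy"]]+[p["cx"],p["cy"]]
def ray(n,uv,z):
    p=P[n];R=np.array(p["R"]);d=R.T@[(uv[0]-p["cx"])/p["fx"],(uv[1]-p["cy"])/p["fy"],1];o=-R.T@p["t"]
    return o+d*(z-o[2])/d[2]
def d2w(v,X):
    X=np.atleast_2d(X);c,s=np.cos(v[2]),np.sin(v[2])
    return np.c_[v[0]+c*X[:,0]-s*X[:,1],v[1]+s*X[:,0]+c*X[:,1],X[:,2]]
def w2d(v,X):
    c,s=np.cos(v[2]),np.sin(v[2]);d=np.asarray(X)-[v[0],v[1],0]
    return np.array([c*d[0]+s*d[1],-s*d[0]+c*d[1],d[2]])
C=np.array([[122,133,10],[122,-187,10],[-118,-187,10],[-118,133,10.]])
uv=np.array([[65,102],[657,43],[692,487],[95,541]])/4+[95,140]
uvs=np.array([[82,168],[462,100],[655,487],[212,573]])/5+[255,130]
E
python3 - <<'E'
from h import *
f=least_squares(lambda v:(proj("top",d2w(v,C))-uv).ravel(),[600,200,0]);v=f.x
print(v,f.fun.round(1))
print("scene res",(proj("scene",d2w(v,C[2:]))-uvs[2:]).round(1).tolist())
for q in((148,478),(508,443)): print("tray",w2d(v,ray("top",np.array(q)/4+[95,140],41)))
print("tip",w2d(v,ray("top",np.array((735,165))/4+[95,140],105)))
print(d2w(v,[[35,-225,105],[-42,0,25],[-82,0,25],[35,-148,50]]))
E
```

```text
[5.92280126e+02 1.08511519e+02 7.48475117e-02] [-0.6 -1.2  0.4 -0.4  1.4  0.3 -1.2  1.2]
scene res [[-91.2, 17.4], [-28.4, -81.4]]
tray [-87.65450628  89.30157234  41.        ]
tray [-87.14742908 -95.21444834  41.        ]
tip [  32.01712312 -226.70193901  105.        ]
[[ 644.00710513 -113.24131611  105.        ]
 [ 550.3977167   105.37085738   25.        ]
 [ 510.5097074   102.37975151   25.        ]
 [ 638.24922632  -36.45689821   50.        ]]
```

```bash
cat >> h.py <<'E'
Cs=np.array([[-118,133,10],[122,-187,10],[-118,-187,10.]]); uvs=np.array([[82,168],[655,487],[212,573]])/5+[255,130]
f=least_squares(lambda v:np.r_[(proj("top",d2w(v,C))-uv).ravel(),(proj("scene",d2w(v,Cs))-uvs).ravel()],[600,200,0],loss="soft_l1");V=f.x
def go(dock,yawdeg=None):
    s=robot.observe();t=d2w(V,[dock])[0];d=t-s["tool_pos"];print("t",s["time"],"tcp",s["tool_pos"].round(1),"dock",w2d(V,s["tool_pos"]).round(1),"rel units",(d/40).round(2),"F",np.round(s["contact_force"],1))
    y=np.array(s["ee_rot"])[:,1];a=np.degrees(np.arctan2(y[1],y[0])-V[2])-90;a=(a+90)%180-90;print("yaw err to dock-y (deg)",round(a,2),"units",round(-a/8,2))
E
python3 - <<'E'
from h import *
print(V,f.fun.round(1))
for q in((148,478),(508,443)): print("tray",w2d(V,ray("top",np.array(q)/4+[95,140],41)))
go([-122,0,110])
E
```

```text
[5.93423651e+02 1.08084385e+02 7.39647399e-02] [-0.4 -1.8  0.6 -0.9  1.6 -0.1 -1.   0.6 -2.  -0.4  0.4 -0.3 -2.2  0.2]
tray [-88.84213862  89.73462809  41.        ]
tray [-88.17217608 -94.78087306  41.        ]
t 0.1 tcp [ 225.4 -473.8  249.7] dock [-410.1 -553.1  249.7] rel units [ 6.16 14.32 -3.49] F [-0.1 -0.7 -0.2]
yaw err to dock-y (deg) 21.19 units -2.65
```

Emit:
play_rows([
  [[0,0,-0.2],[0.4,0.8,0],85],
  [[0,0,-0.25],[0.6,1,0],85],
  [[0,0,-0.25],[0.6,1,0],85],
  [[0,0,-0.25],[0.6,1,0],85],
  [[0,0,-0.25],[0.4,1,0],85],
  [[0,0,-0.25],[0.4,1,0],85],
  [[0,0,-0.25],[0.4,1,0],85],
  [[0,0,-0.25],[0.4,1,0],85],
  [[0,0,-0.25],[0.4,1,0],85],
  [[0,0,-0.25],[0.4,1,-0.2],85],
  [[0,0,-0.2],[0.4,1,-0.5],85],
  [[0,0,0],[0.4,1,-0.6],85],
])

```text
time: 1.6
tool_pos: [442.0, -0.8, 197.9]
ee_rot: [[0.997, 0.073, 0.001], [0.073, -0.997, -0.0], [0.001, 0.0, -1.0]]
contact_force: [0.8, -0.1, -0.5]
opening: 0.995
grip_force: 0.0
```

```bash
python3 -c "
from h import *
go([-122,0,110])"
```

```text
t 1.6 tcp [442.   -0.8 197.9] dock [-159.1  -97.4  197.9] rel units [ 0.75  2.5  -2.2 ] F [ 0.8 -0.1 -0.5]
yaw err to dock-y (deg) -0.03 units 0.0
```

Emit:
play_rows([
  [[0,0,0],[0.25,0.9,-0.7],85],
  [[0,0,0],[0.25,0.8,-0.8],85],
  [[0,0,0],[0.25,0.8,-0.8],85],
  [[0,0,0],[0,0,-0.7],85],
  [[0,0,0],[0,0,-0.5],85],
  [[0,0,0],[0,0,0],85],
])

```text
time: 2.35
tool_pos: [470.2, 97.9, 56.9]
ee_rot: [[0.997, 0.074, -0.004], [0.074, -0.997, -0.0], [-0.004, -0.0, -1.0]]
contact_force: [0.1, 0.8, -0.2]
opening: 0.994
grip_force: 0.0
```

Run:
```python
from h import *
import cv2
go([-122,0,38])
a=robot.get_image("scene")[100:250,215:415,::-1]; cv2.imwrite("pics/s1.png",cv2.resize(a,None,fx=4,fy=4,interpolation=cv2.INTER_CUBIC))
```

```text
t 2.35 tcp [470.2  97.9  56.9] dock [-123.6   -1.1   56.9] rel units [ 0.04  0.03 -0.47] F [ 0.1  0.8 -0.2]
yaw err to dock-y (deg) 0.0 units -0.0
```

View pics/s1.png

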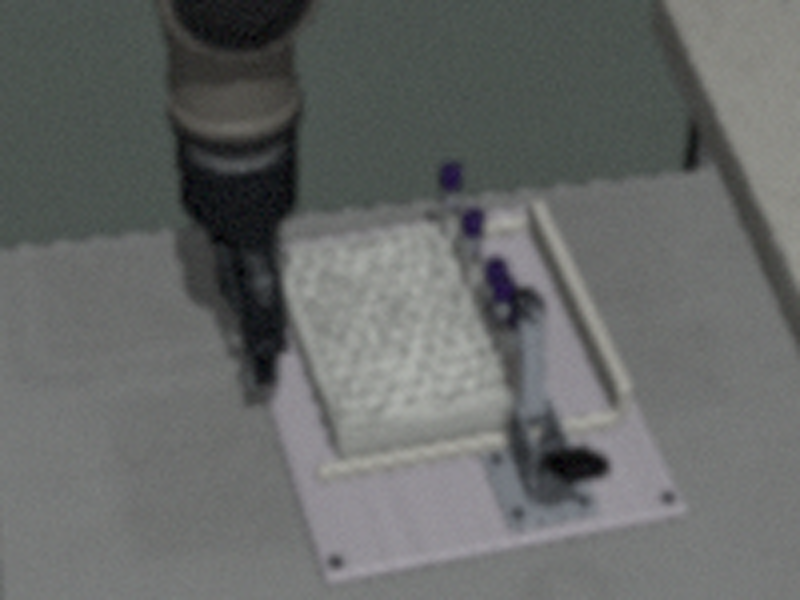

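The fingers stand in front of the tray's near face, at about (265,385), and are clear of it. I'll lower them and start the push.

Emit:
play_rows([
  [[0,0,0],[0,0,-0.3],85],
  [[0,0,0],[0,0,-0.25],85],
  [[0,0,0],[0.2,0.03,0],85],
  [[0,0,0],[0.2,0.02,0],85],
  [[0,0,0],[0.15,0.01,0],85],
  [[0,0,0],[0.15,0.01,0],85],
  [[0,0,0],[0.15,0.01,0],85],
  [[0,0,0],[0.15,0.01,0],85],
  [[0,0,0],[0.15,0.01,0],85],
  [[0,0,0],[0.15,0.01,0],85],
  [[0,0,0],[0,0,0],85],
])

```text
time: 3.78
tool_pos: [524.7, 102.3, 36.3]
ee_rot: [[0.997, 0.074, 0.002], [0.074, -0.997, 0.0], [0.002, 0.0, -1.0]]
contact_force: [-0.1, -0.4, -0.4]
opening: 0.993
grip_force: 0.0
```

```bash
python3 -c "
from h import *
go([-53,0,35])"
```

```text
t 3.775 tcp [524.7 102.3  36.3] dock [-69.   -0.7  36.3] rel units [ 0.4   0.05 -0.03] F [-0.1 -0.4 -0.4]
yaw err to dock-y (deg) -0.01 units 0.0
```

Emit:
play_rows([
  [[0,0,0],[0.1,0.01,0],85],
  [[0,0,0],[0.1,0.01,0],85],
  [[0,0,0],[0.1,0.01,0],85],
])

```text
time: 4.15
tool_pos: [535.7, 103.5, 36.2]
ee_rot: [[0.997, 0.074, -0.0], [0.074, -0.997, -0.0], [-0.0, 0.0, -1.0]]
contact_force: [-2.3, -1.1, 0.1]
opening: 0.992
grip_force: 1.3
```

Emit:
play_rows([
  [[0,0,0],[0.05,0,0],85],
])

```text
time: 4.28
tool_pos: [537.8, 103.5, 36.2]
ee_rot: [[0.997, 0.074, 0.0], [0.074, -0.997, -0.0], [0.0, 0.0, -1.0]]
contact_force: [-2.9, 0.1, 2.0]
opening: 0.997
grip_force: 1.5
```

Emit:
play_rows([
  [[0,0,0],[0.05,0,0],85],
])

```text
time: 4.4
tool_pos: [539.4, 103.5, 36.3]
ee_rot: [[0.997, 0.074, -0.0], [0.074, -0.997, -0.0], [-0.0, 0.0, -1.0]]
contact_force: [-2.4, 0.6, 0.3]
opening: 0.997
grip_force: 1.2
```

Emit:
play_rows([
  [[0,0,0],[0.05,0,0],85],
  [[0,0,0],[0.05,0,0],85],
])

```text
time: 4.65
tool_pos: [541.6, 103.4, 36.2]
ee_rot: [[0.997, 0.074, -0.005], [0.074, -0.997, -0.0], [-0.005, 0.0, -1.0]]
contact_force: [-12.8, -1.9, 8.7]
opening: 0.994
grip_force: 6.3
```

Emit:
play_rows([
  [[0,0,0],[0.05,0,0],85],
])

```text
time: 4.78
tool_pos: [541.7, 103.4, 36.1]
ee_rot: [[0.997, 0.074, -0.009], [0.074, -0.997, -0.001], [-0.009, -0.0, -1.0]]
contact_force: [-19.1, -1.1, 15.3]
opening: 0.997
grip_force: 9.6
```

Emit:
play_rows([
  [[0,0,0],[0.05,0,0],85],
])

```text
time: 4.9
tool_pos: [541.7, 103.4, 36.1]
ee_rot: [[0.997, 0.074, -0.013], [0.074, -0.997, -0.001], [-0.013, -0.0, -1.0]]
contact_force: [-25.0, -2.2, 21.7]
opening: 0.999
grip_force: 12.9
```

The force steps up at dock x of about -52, so the tray is on the fence. Backing off straight.

Emit:
play_rows([
  [[0,0,0],[-0.1,-0.01,0],85],
  [[0,0,0],[-0.1,-0.01,0],85],
  [[0,0,0],[-0.2,-0.01,0],85],
  [[0,0,0],[-0.5,-0.04,0],85],
  [[0,0,0],[-0.7,-0.05,0.3],85],
  [[0,0,0],[-0.3,-0.3,0.8],60],
  [[0,0,0],[0,-0.6,1],30],
  [[0,0,0],[0,-0.9,1],0],
  [[0,0,0],[0,-1,0.9],0],
  [[0,0,0],[0,-1,0],0],
  [[0,0,0],[0,-1,0],0],
  [[0,0,0],[0,-1,0],0],
])

```text
time: 6.4
tool_pos: [471.4, -134.8, 196.6]
ee_rot: [[0.997, 0.073, 0.001], [0.073, -0.997, -0.001], [0.001, 0.001, -1.0]]
contact_force: [0.7, 0.3, -0.4]
opening: -0.002
grip_force: 0.0
```

Run:
```python
from h import *
import cv2
go([35,-265,112])
a=robot.get_image("top")[140:290,95:295,::-1]; cv2.imwrite("pics/t2.png",cv2.resize(a,None,fx=4,fy=4,interpolation=cv2.INTER_CUBIC))
```

```text
t 6.4 tcp [ 471.4 -134.8  196.6] dock [-139.6 -233.2  196.6] rel units [ 4.41 -0.47 -2.12] F [ 0.7  0.3 -0.4]
yaw err to dock-y (deg) -0.02 units 0.0
```

View pics/t2.png

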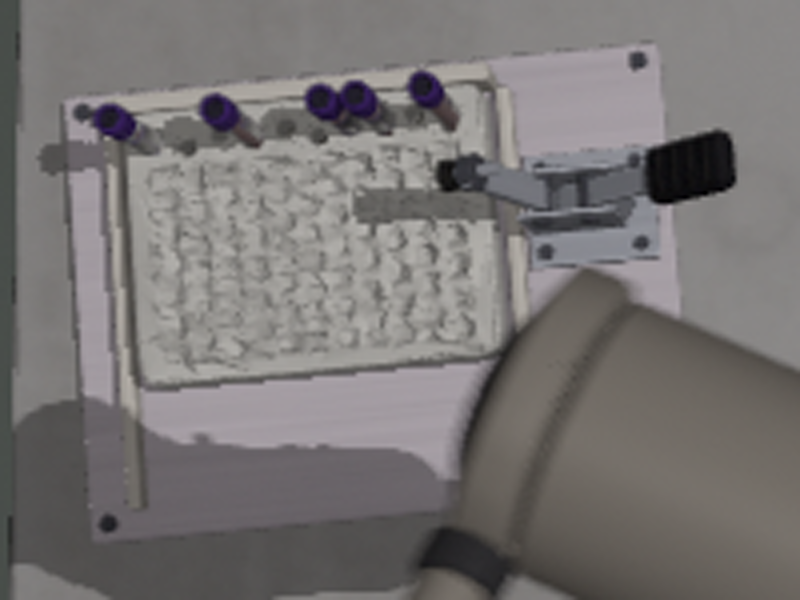

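The tray is flush along the fence and square, its near edge running (140,387)–(500,352). The lever is still open at about (690,167). Moving outside the lever now.

Emit:
play_rows([
  [[0,0,0],[0.4,-0.5,0],0],
  [[0,0,0],[0.8,0,0],0],
  [[0,0,0],[0.8,0,0],0],
  [[0,0,0],[0.8,0,0],0],
  [[0,0,0],[0.8,0,-0.2],0],
  [[0,0,0],[0.8,0,-0.5],0],
  [[0,0,0],[0,0,-0.8],0],
  [[0,0,0],[0,0,-0.6],0],
  [[0,0,0],[0,0,0],0],
])

```text
time: 7.58
tool_pos: [646.3, -152.8, 110.0]
ee_rot: [[0.997, 0.074, -0.004], [0.074, -0.997, 0.001], [-0.004, -0.002, -1.0]]
contact_force: [-0.2, 0.4, 0.1]
opening: 0.0
grip_force: 0.0
```

Run:
```python
from h import *
import cv2
go([34,-245,106])
a=robot.get_image("scene")[100:250,255:455,::-1]; cv2.imwrite("pics/s2.png",cv2.resize(a,None,fx=4,fy=4,interpolation=cv2.INTER_CUBIC))
```

```text
t 7.575 tcp [ 646.3 -152.8  110. ] dock [  33.4 -264.1  110. ] rel units [-0.02  0.48 -0.1 ] F [-0.2  0.4  0.1]
yaw err to dock-y (deg) -0.01 units 0.0
```

View pics/s2.png

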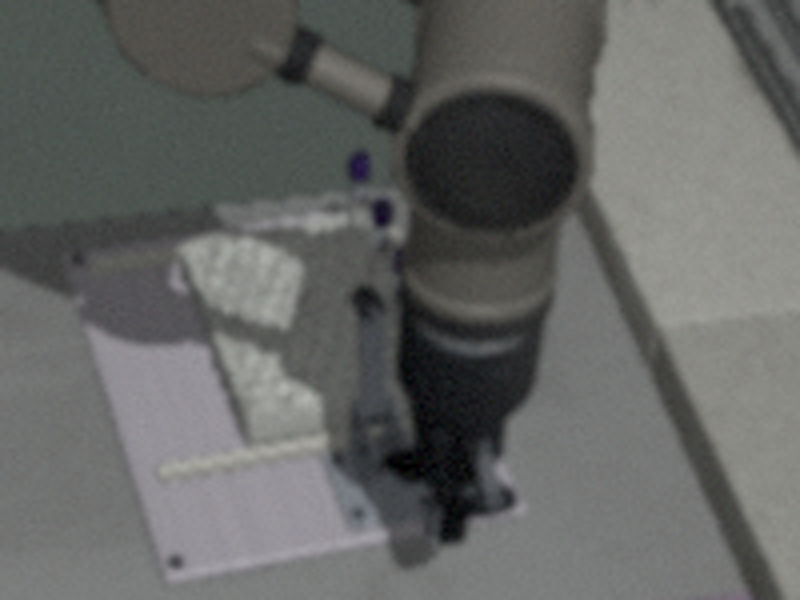

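Emit:
play_rows([
  [[0,0,0],[0,0.2,-0.1],0],
  [[0,0,0],[-0.02,0.2,-0.05],0],
  [[0,0,0],[-0.02,0.2,0],0],
  [[0,0,0],[-0.01,0.15,0.05],0],
  [[0,0,0],[-0.01,0.15,0.1],0],
])

```text
time: 8.25
tool_pos: [645.8, -122.7, 115.0]
ee_rot: [[0.997, 0.073, 0.004], [0.073, -0.997, -0.01], [0.003, 0.01, -1.0]]
contact_force: [-4.4, -23.2, 10.6]
opening: -0.001
grip_force: 11.3
```

Emit:
play_rows([
  [[0,0,0],[-0.02,0.2,0.1],0],
  [[0,0,0],[-0.01,0.15,0.1],0],
])

```text
time: 8.5
tool_pos: [645.6, -111.6, 126.2]
ee_rot: [[0.997, 0.072, 0.008], [0.072, -0.997, -0.015], [0.007, 0.015, -1.0]]
contact_force: [-3.1, -24.6, 19.1]
opening: -0.002
grip_force: 12.4
```

Emit:
play_rows([
  [[0,0,0],[-0.02,0.2,0.1],0],
  [[0,0,0],[-0.01,0.15,0.1],0],
])

```text
time: 8.75
tool_pos: [643.7, -90.5, 130.7]
ee_rot: [[0.997, 0.073, 0.005], [0.073, -0.997, -0.002], [0.004, 0.003, -1.0]]
contact_force: [0.7, -1.7, 0.4]
opening: 0.001
grip_force: 0.7
```

The force dropped away, so the lever either snapped over or slipped. Looking.

Run:
```python
from h import *
import cv2
go([34,-245,130])
a=robot.get_image("scene")[100:250,255:455,::-1]; cv2.imwrite("pics/s3.png",cv2.resize(a,None,fx=4,fy=4,interpolation=cv2.INTER_CUBIC))
```

```text
t 8.75 tcp [643.7 -90.5 130.7] dock [  35.4 -201.7  130.7] rel units [ 0.04 -1.08 -0.02] F [ 0.7 -1.7  0.4]
yaw err to dock-y (deg) -0.08 units 0.01
```

View pics/s3.png

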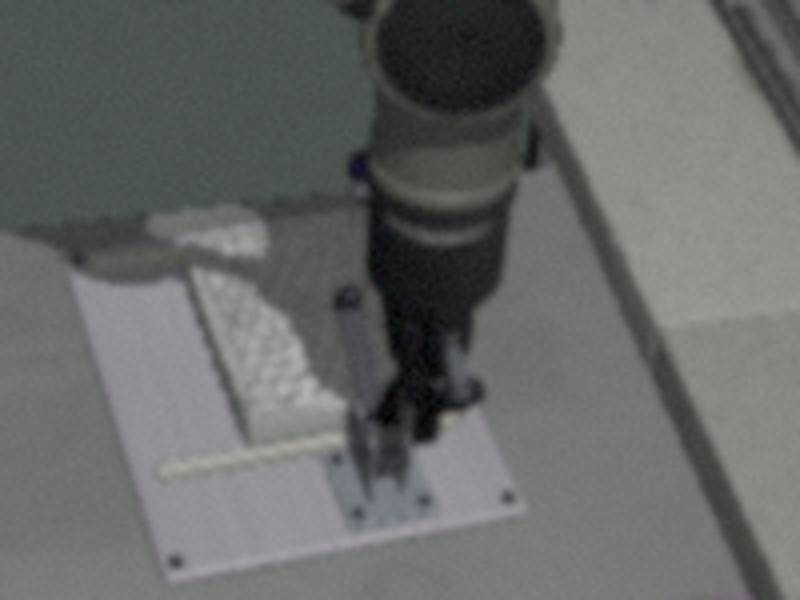

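The lever has swung up, with the grip at about (395,400) just inside the finger, and the clamp arm has started down. It isn't down yet, so I'll keep pushing.

Emit:
play_rows([
  [[0,0,0],[0,0,0],0],
])

```text
time: 8.93
tool_pos: [642.4, -88.5, 128.2]
ee_rot: [[0.997, 0.075, -0.001], [0.075, -0.997, 0.001], [-0.001, -0.001, -1.0]]
contact_force: [0.3, -0.7, -0.3]
opening: 0.003
grip_force: 0.0
```

Emit:
play_rows([
  [[0,0,0],[-0.01,0.15,0.05],0],
  [[0,0,0],[-0.01,0.15,0.05],0],
])

```text
time: 9.18
tool_pos: [641.6, -76.6, 131.9]
ee_rot: [[0.997, 0.074, -0.001], [0.074, -0.997, 0.0], [-0.001, -0.0, -1.0]]
contact_force: [0.3, 0.3, -0.4]
opening: 0.001
grip_force: 0.0
```

Run:
```python
from h import *
import cv2
go([34,-245,130])
a=robot.get_image("scene")[100:250,255:455,::-1]; cv2.imwrite("pics/s4.png",cv2.resize(a,None,fx=4,fy=4,interpolation=cv2.INTER_CUBIC))
```

```text
t 9.175 tcp [641.6 -76.6 131.9] dock [  34.4 -187.7  131.9] rel units [ 0.1  -1.43 -0.05] F [ 0.3  0.3 -0.4]
yaw err to dock-y (deg) 0.0 units -0.0
```

View pics/s4.png

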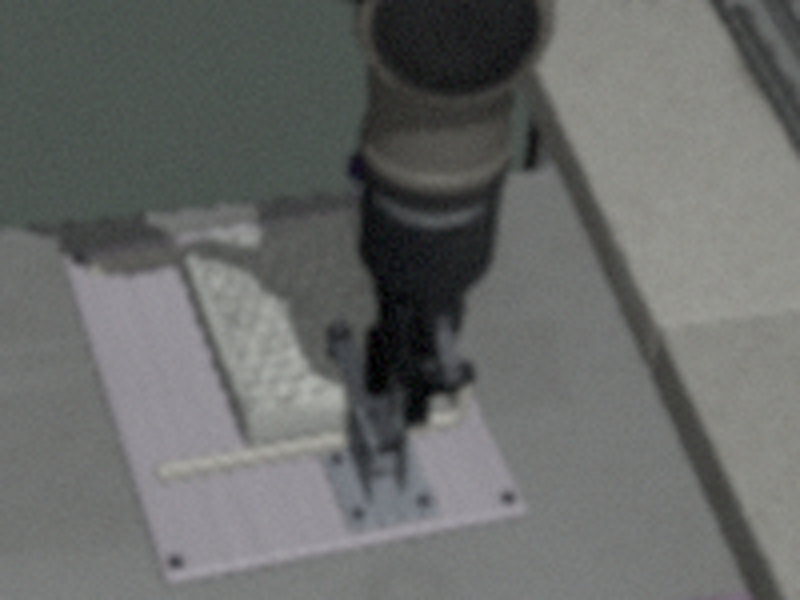

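The lever is upright (grip around (385,360)), the arm is lower and there is no contact force. I'll withdraw outward, clear both views, and check.

Emit:
play_rows([
  [[0,0,0],[0.01,-0.3,0],0],
  [[0,0,0],[0.05,-0.7,0],0],
  [[0,0,0],[0.05,-0.8,0.3],0],
  [[0,0,0],[0,-0.8,0.8],0],
  [[0,0,0],[-0.5,-0.8,0.8],0],
  [[0,0,0],[-0.8,-1,0.8],0],
  [[0,0,0],[-0.8,-1,0],0],
  [[0,0,0],[-0.8,-1,0],0],
  [[0,0,0],[-0.8,-1,0],0],
  [[0,0,0],[-0.6,-1,0],0],
  [[0,0,0],[0,-0.5,0],0],
  [[0,0,0],[0,0,0],0],
])

```text
time: 10.72
tool_pos: [473.1, -435.3, 239.8]
ee_rot: [[0.997, 0.071, -0.0], [0.071, -0.997, -0.0], [-0.0, 0.0, -1.0]]
contact_force: [1.0, -0.4, 0.4]
opening: -0.001
grip_force: 0.0
```

Run:
```python
from h import *
import cv2
go([34,-245,130])
T=robot.get_image("top")[...,::-1];S=robot.get_image("scene")[...,::-1]
r=lambda a:cv2.resize(a,None,fx=2.6,fy=2.6,interpolation=cv2.INTER_CUBIC)
q=d2w(V,[[35,-138.5,144.5],[35,-47,54]]);print(proj("top",q).round(1),proj("scene",q).round(1))
b=T[135:350,95:480]; d=cv2.imread("pics/top0.png")[135:350,95:480]
print("bystander diff",np.abs(b[130:,230:].astype(int)-d[130:,230:]).mean())
cv2.imwrite("pics/end.png",np.hstack([cv2.resize(T[140:290,100:250],(400,400),interpolation=cv2.INTER_CUBIC),cv2.resize(S[120:260,265:405],(400,400),interpolation=cv2.INTER_CUBIC)]))
```

```text
t 10.725 tcp [ 473.1 -435.3  239.8] dock [-160.2 -533.   239.8] rel units [ 4.31  7.54 -2.75] F [ 1.  -0.4  0.4]
yaw err to dock-y (deg) -0.18 units 0.02
[[230.  179.4]
 [192.7 192.4]] [[351.4 181.1]
 [339.  184.1]]
bystander diff 26.354104996837446
```

View pics/end.png

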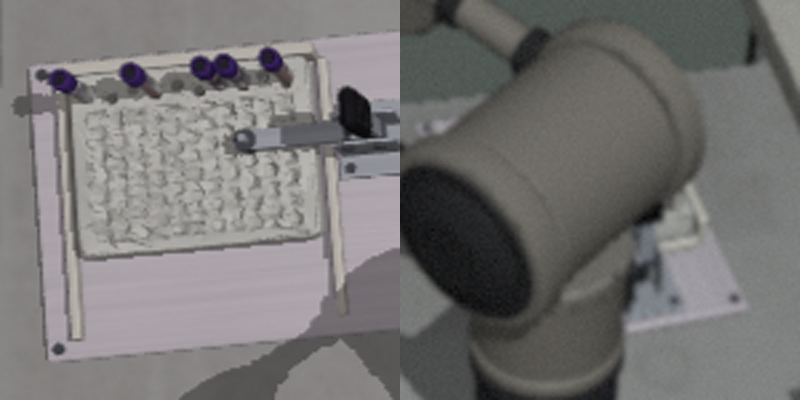

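The top view shows the clamp arm level over the tray, with its end at about px (190,192); I predicted (193,192) for locked. The grip is upright at about (232,181), and the tray is flush on the fence.

```bash
python3 -c "
from bench import robot
print(robot.job_done())"
```

```text
the job is handed in; nothing more can be done
None
```

I pushed the tray flush against the back fence and the clamp lever snapped into lock with the foot down on the tray, handed in at about 11 s. The final top view matched the locked position. The arm partly hid the bystanders in that picture, but nothing was commanded near them below bottle height.

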